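# Square the mill base in its jig and start the clamp screw

### The arm

A 6-joint arm with a two-finger parallel gripper is mounted at the origin on the work surface. World frame = base frame: x ahead of the robot, y to its left, z up, the work surface at z = 0. Lengths are in m, angles in rad, forces in N, time in s.
With the tool pointing down it reaches from about 0.35 to 0.85 m from the base axis. Payload 8.1 kg.
Tool frame: the origin (TCP) lies at the very end of the fingers, on their centre line; the grasp point (between the pads) lies 19 mm behind it; z points along the fingers, y is the line along which they close (so a half turn about z gives the same grasp; the last joint's range is limited). The gripper opens to 85 mm and grips with 20 to 120 N. Pads are 22 mm wide; open, the fingers measure 114 mm over their backs; the gripper's body (76 mm by 85 mm) begins 54 mm behind the grasp point. The pads swing forward as they close: fully open they stand 13 mm farther back than shut.
Start: joints at [-1.268, 0.13, 1.488, -0, 1.523, -0.085], TCP at [0.227, -0.555, 0.231] pointing down, gripper open.
Joint ranges: [-2.96, 2.96], [-0.89, 2.26], [0.02, 2.5], [-1.34, 4.48], [0, 2.73], [-2.66, 2.66]. Speed limits (rad/s): [2.39, 2.39, 2.79, 3.14, 3.14, 3.14].

### API

Orientations are given as a unit quaternion [w, x, y, z].
In Python, from station import bot, read_camera gives the robot as it stands.
- The arm moves only by the tool send_rows, never from a script. Its argument "moves" is a list of rows, each a list of 3 entries, a list of its own where there are three numbers: the shift along the tool's x, y, z in cm, then the turn about the tool's z in units of 6 degrees (1.0 is 6 degrees), then the gripper command: -1 is shut, 1 is fully open, values between are in proportion. A call has exactly 8 rows; each row shifts and turns the commanded pose from where the row before left it, along the tool's axes as they then stand; what a row does not reach is not made up. A row lasts 1/8 s, in which the tool goes at most 62.5 mm and 10.7 degrees, less where a joint would pass 70% of its speed; a pose out of reach is approached as far as the arm can. A call with a gripper value outside its range is refused whole. The fingers move at their own pace and stop on an object; "newtons" is the grip in N (left out, the last holds). Time passes only in rows, so rows that do not move let the fingers close, or fill a call up. It gives the time, the measured TCP pose, the force, the opening and the grip force at its end, in the units of the state.
- bot.get_obs(): the state, without advancing time (a new reading comes with each control period).
- read_camera(name): name is "side" or "top" or "wrist"; returns a dict with "img" (384x512x3 uint8, blue, green, red), "fx", "fy", "cx", "cy" (pixels), "view" (4x4, takes a point from world to camera coordinates). Camera axes: x right, y down, z forward; pixel columns grow to the right and rows downward; lengths in m; the calibration is good to about 2 mm. A picture is of the moment at which its call begins. There is no depth.
- bot.sign_off(): hands the job in; it is judged then, once.
The state is a dict: "time": time; "joint_positions": joint angles; "qd": joint speeds; "joint_torque": joint torques, N m; "tcp_pos": TCP position; "tcp_rot": TCP orientation; "contact_force": force on the tool from outside, world axes, zero at the start; "torque": the same for the moment, N m; "width": finger opening in m; "finger_force": force on a finger pad.
Only numpy, scipy, OpenCV 4.12 (cv2) and the standard library are available. Lean on these libraries where they do the work, as an engineer would, in place of code of your own. Each camera call takes 0.05 s, during which the arm holds its last target. There are 200 camera calls.

### The job

Push the wooden mill base board square and flush into the corner of the steel fence, under the clamp arm. Then start the clamp screw: turn its crank backward (counterclockwise seen from above) until you feel the screw drop off its thread start, then turn it forward (clockwise) about one full turn, and finish while still holding the crank's black handle gripped between the fingers, with the board still home. Leave the other things on the table where they are.

Things in the scene. Friction and masses are not known exactly. Their poses are not given: they have to be found in the camera images.
- jig: Fixed steel jig; origin: inner corner of its L-shaped fence, on the table; own +x points through the far fence, +y through the left fence. Fences 22 mm high, 20 thick: far one, face at x=0, from y=-170 to +20 mm; left one, face at y=0, from x=-170 to 0. The board's place is x -150..0, y -130..0. Behind the far fence a grey column, 95 mm high (x 20..54, y -57..-13). Yaw up to 14 degrees either way.
- boss_top (a point): Centre of the top face of the jig's round threaded boss, on the screw's vertical axis, at jig x=-40, y=-35 mm. The boss is 46 mm across; its top is 95 mm and its underside 55 mm above the table. An arm carries it from the column; the board slides in below it.
- board: Loose wooden base board of a hand mill, 150 mm (own x) by 130 mm (own y), 20 mm thick, about 0.5 kg, with a steel socket (36 mm across, top 45 mm above the table) at x=-20, y=-15 mm. Origin: centre of the underside. It starts 30 to 75 mm short of each fence, askew by up to 12 degrees, own x and y roughly along the jig's.
- board_corner (a point): The board's lower corner at its own x=+75, y=+65 mm: it belongs in the fence corner (the jig's origin).
- screw: Steel clamp screw, captive in the boss, with a one-armed crank: a steel arm 14 mm wide, 10 mm thick leads from the hub (radius 15 mm) to a black upright handle 50 mm off the axis. At depth 0 the arm's top is 139 mm above the table. Origin on the axis, at table height when depth is 0; own x points along the crank arm. Its lower end hangs above the board without reaching it in this job.
- handle_top (a point): Centre of the top of the crank's handle: a round upright black sleeve, 18 mm across, 44 mm tall, spinning freely on its pin, 50 mm from the screw's axis. At depth 0 its top is 184 mm and its foot 140 mm above the table. It can be pushed round with closed fingers beside it, or pinched from above at any yaw and led round in a circle.
- turn (a joint): Angle of the screw in rad, growing clockwise seen from above (forward, in); it counts on over several turns. Its zero is only an encoder mark. Turning needs about 0.05 N m (1 N at the handle). At first the screw rests on top of its first thread; the thread's start lies a sixth to three fifths of a turn backward from there and must be found by the drop.
- depth (a joint): How far the screw is down, in m. Quick right-hand thread, pitch 12 mm: turned backward it climbs (to about 0), then past the thread's start falls nearly 12 mm at once by its own weight (about 4.5 N); forward from there it goes down 12 mm a turn, with about 2 mm play. A firm grip on the handle carries the screw and keeps it from dropping: push the handle round loosely while going backward.
- glass_a: Bystander, to be left alone: empty tasting glass, 76 mm across and 92 mm high, behind the jig's far fence. Origin under its centre.
- glass_b: Bystander, to be left alone: empty tasting glass, 76 mm across and 92 mm high, to the left. Origin under its centre.
- glass_c: Bystander, to be left alone: empty tasting glass, 76 mm across and 92 mm high, to the left. Origin under its centre.
- timer: Bystander, to be left alone: kitchen timer, 28 x 72 x 56 mm high, beside the jig's left fence. Origin under its centre.
- mill: Bystander, to be left alone: steel hand mill, 72 mm across and 165 mm high, at the left. Origin under its centre.
- dish_a: Bystander, to be left alone: empty fluted sample dish, 145 mm across, 34 mm high, at the right. Origin under its centre.
- dish_b: Bystander, to be left alone: empty fluted sample dish, 145 mm across, 34 mm high, at the left. Origin under its centre.
- spoon: Bystander, to be left alone: tasting spoon lying at the right. Origin about its middle.
Not all that is in view belongs to the job. Of the things like the board, leave any that is red or white; of the rest the larger one is meant.

How it is judged:
On the way, in this order (a step that is already met when the one before it is completed fails the run):
1. the board is square and flush in the fence corner (x of board_corner in the frame of jig above -0.003 m and y of board_corner in the frame of jig above -0.003 m and angle between the x axis of board and the x axis of jig, either way round below 0.03 rad), for 0.2 s.
2. the screw was turned backward and has dropped off its thread start (value of joint turn between -2 and 0.3 rad and value of joint depth above 0.008 m), for 0.05 s.
At the end, for the whole second after the job is handed in: The board is within 3 mm of both fence faces and square within 0.03 rad; the screw, after its drop, has been turned forward about one turn (0.8 to 1.2) and sits 19.5 to 28 mm deep in its thread, still; the fingers grip the crank's handle (contact over 4 N) as the program finishes (all of step 1 and value of joint turn between 5 and 7.6 rad and value of joint depth between 0.0195 and 0.028 m and velocity of joint turn between -0.1 and 0.1 rad/s and contact force between the fingers and screw above 4 N and distance between the grasp point and handle_top below 0.05 m and contact force between the fingers and board below 0.5 N); the arm keeps its last pose, push and grip.
It fails at once if a bystander is shoved more than 30 mm or tipped (distance of any of glass_a, glass_b, glass_c, timer, mill, dish_a, dish_b, spoon from where it was at the start of the episode above 0.03 m or angle between any of glass_a, glass_b, glass_c, timer, mill, dish_a, dish_b, spoon's own z axis and vertical above 0.5 rad).
It also fails if it takes over 72 s, if anything falls off the work surface, if the arm or the gripper's body presses on something with over 40 N, if the wrist force passes 120 N, or if a joint passes its speed limit or range.

## Working session

There is one attempt and no reset: what is moved stays moved. The work goes in short steps, Python scripts to look and compute and a tool call to move; the robot and the scene stay as the last step left them, time stands still between calls to the robot, and variables do not carry over. Pictures are saved under pics/ and viewed, at most 10 in all, crops included, and the job is handed in when it is done.

Besides the shell and the picture viewer there is one more tool, called after "Request:" by a JSON object that holds its "name" and its "arguments". send_rows: Moves the arm, as the interface text tells. Its arguments: {"type":"object","properties":{"moves":{"type":"array","items":{"type":"array"}},"newtons":{"type":"number"}},"required":["moves"]}

```bash
mkdir -p pics; cat > h.py <<'E'
import numpy as np, cv2
from station import bot, read_camera
def cam(n):
    c=read_camera(n); return c
def ray(c,u,v):
    V=np.array(c["view"]);R=V[:3,:3];t=V[:3,3]
    d=R.T@np.array([(u-c["cx"])/c["fx"],(v-c["cy"])/c["fy"],1.]);return -R.T@t,d
def onz(c,u,v,z):
    o,d=ray(c,u,v);return o+d*(z-o[2])/d[2]
def pix(c,p):
    V=np.array(c["view"]);q=V[:3,:3]@np.array(p)+V[:3,3]
    return np.array([c["cx"]+c["fx"]*q[0]/q[2],c["cy"]+c["fy"]*q[1]/q[2]])
E
python3 - <<'E'
from h import *
a=cam("top");b=cam("side")
for n,c in(("top",a),("side",b)):
    cv2.imwrite(f"pics/{n}0.png",cv2.resize(c["img"],(800,600),interpolation=cv2.INTER_CUBIC)); cv2.imwrite(f"pics/raw_{n}0.png",c["img"])
    print(n,c["fx"],c["cx"],c["cy"],np.round(ray(c,256,192),3))
print(bot.get_obs())
E
```

```text
top 462.7217608133492 249.9623035543728 186.92305843620085 [[ 0.326 -0.012  1.515]
 [ 0.145 -0.    -0.99 ]]
side 459.13949244288864 263.48866463563337 186.5148250665898 [[-0.156  0.706  1.229]
 [ 0.479 -0.446 -0.757]]
{'time': 0.1, 'joint_positions': array([-1.26842743e+00,  1.31134897e-01,  1.48919330e+00, -3.60279347e-05,
        1.52298017e+00, -8.53918454e-02]), 'qd': array([ 3.31617882e-05, -2.41454451e-03, -3.76492739e-03, -4.52625755e-04,
       -2.07038537e-05, -3.31040054e-04]), 'joint_torque': array([ 4.98167774e-04, -5.70952141e+01, -5.01942587e+01, -2.12096215e-04,
        8.15653388e-03,  1.09002183e-06]), 'tcp_pos': array([ 0.22673279, -0.55496855,  0.23030731]), 'tcp_rot': array([-8.50865917e-04,  9.81263471e-01,  1.92668794e-01, -1.10772094e-04]), 'contact_force': array([-0.46193487,  0.27362734,  0.10607223]), 'torque': array([-0.00548235,  0.02132627, -0.01891993]), 'finger_force': 0.0, 'width': 0.08559990907446328}
```

View pics/top0.png

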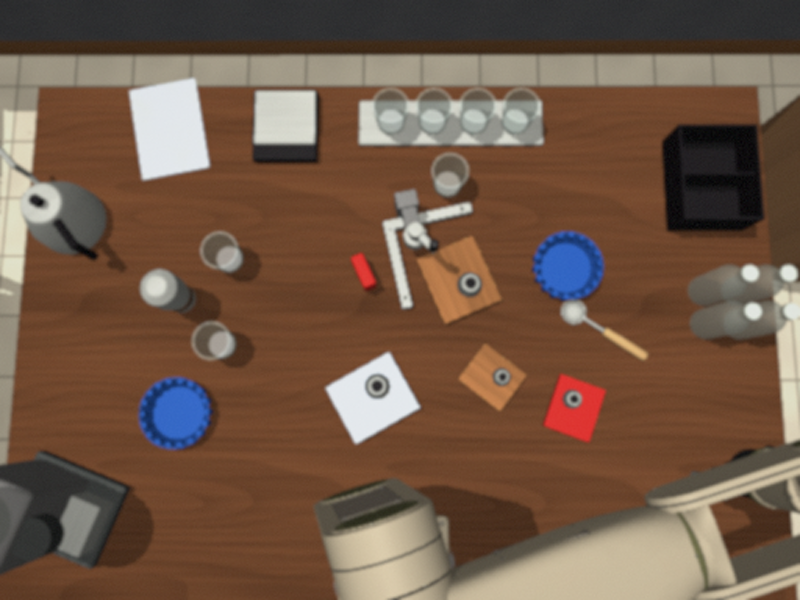

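View pics/side0.png

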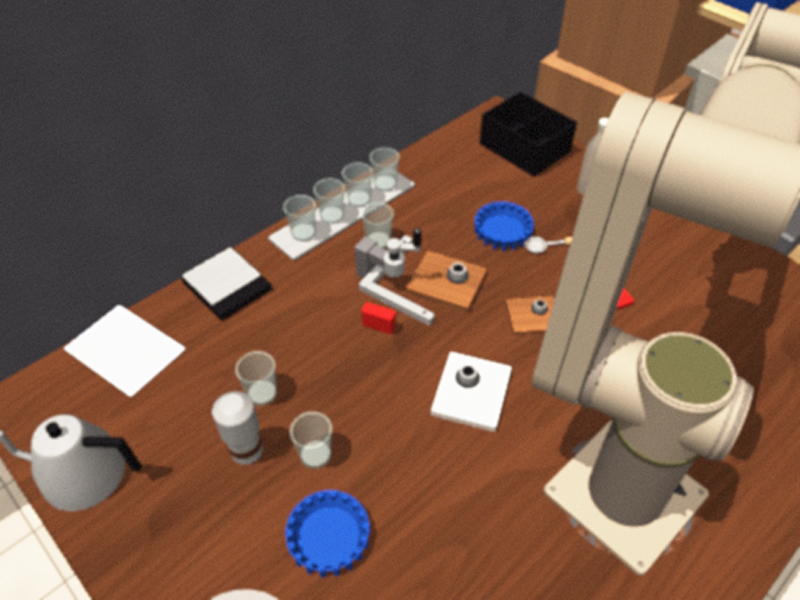

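The top view (800x600 pixels) shows the jig corner at about (387,222), with fences running to (470,208) and (407,305). The larger wooden board is centred at about (460,280), and the black handle is at (433,245). The smaller, red and white boards are decoys.

```bash
cat > m1.py <<'E'
from h import *
c=cam("top"); im=c["img"]
hsv=cv2.cvtColor(im,cv2.COLOR_BGR2HSV)
for n,(u,v) in dict(table=(220,220),board=(285,190),fenceL=(253,172),fenceF=(285,136),handle=(277,156)).items(): print(n,hsv[v,u])
x0,y0,x1,y1=235,115,330,215
cv2.imwrite("pics/crop0.png",cv2.resize(im[y0:y1,x0:x1],None,fx=6,fy=6,interpolation=cv2.INTER_CUBIC))
E
python3 m1.py
```

```text
table [ 12 152 111]
board [ 13 151 191]
fenceL [ 33  12 215]
fenceF [ 33  10 222]
handle [10 11 71]
```

View pics/crop0.png

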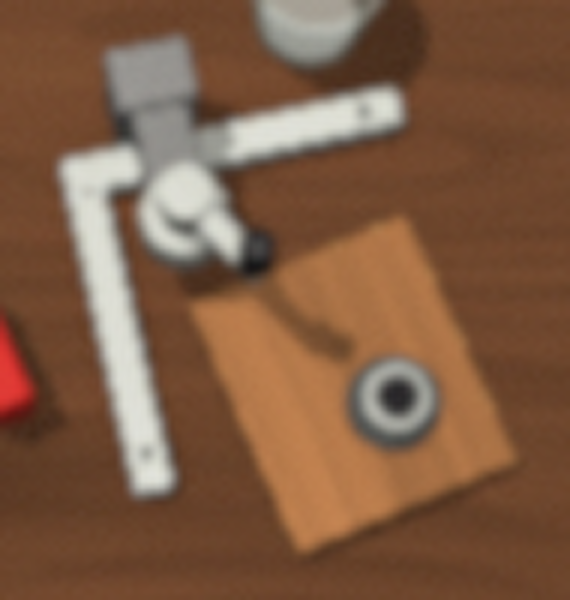

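```bash
cat > m2.py <<'E'
from h import *
K=6
def measure(c=None,jig=True):
    c=c or cam("top"); im=c["img"]
    x0,y0,x1,y1=235,115,330,225
    big=cv2.resize(im[y0:y1,x0:x1],None,fx=K,fy=K,interpolation=cv2.INTER_CUBIC)
    h=cv2.cvtColor(big,cv2.COLOR_BGR2HSV).astype(int)
    raw=lambda u,v:((u+.5)/K-.5+x0,(v+.5)/K-.5+y0)
    bm=((h[...,1]>95)&(h[...,2]>150)&(h[...,0]>8)).astype(np.uint8)
    n,l,s,_=cv2.connectedComponentsWithStats(bm); k=1+np.argmax(s[1:,4])
    cs=max(cv2.findContours((l==k).astype(np.uint8),0,2)[0],key=cv2.contourArea)
    r=cv2.minAreaRect(cs); box=cv2.boxPoints(r)
    P=np.array([onz(c,*raw(*p),.02)[:2] for p in box])
    out=dict(box=P)
    if jig:
        wm=((h[...,1]<50)&(h[...,2]>162))
        pts=[]
        for v in range(230,470,4):
            q=np.where(wm[v,50:185])[0]; pts.append(onz(c,*raw(50+q.max()+.5,v),.022)[:2])
        pts2=[]
        for u in range(240,390,4):
            q=np.where(wm[60:200,u])[0]; pts2.append(onz(c,*raw(u,60+q.max()+.5),.022)[:2])
        def fit(p):
            vx,vy,a,b=cv2.fitLine(np.float32(p),cv2.DIST_HUBER,0,1e-3,1e-3).ravel(); return np.array([a,b]),np.array([vx,vy])
        a,d=fit(pts); b,e=fit(pts2)
        t=np.linalg.solve(np.c_[d,-e],b-a)
        out.update(corner=a+t[0]*d,yL=np.degrees(np.arctan2(d[1],d[0])),yF=np.degrees(np.arctan2(e[1],e[0])))
    return out
if __name__=="__main__":
    c=cam("top"); o=measure(c)
    print({k:np.round(v,4) for k,v in o.items()})
    B=o["box"]; print("sides",[round(float(np.linalg.norm(B[i]-B[i-1])),4) for i in range(4)], "centre",B.mean(0))
    # handle : two views, black blob
    d=cam("side"); R=[]
    for cc,(a,b,e,f) in ((c,(270,148,284,164)),(d,(258,143,276,162))):
        g=cc["img"][b:f,a:e].max(2).astype(int); print(g.min()); ys,xs=np.where(g<95); print(xs.mean()+a,ys.mean()+b,len(xs))
        R.append(ray(cc,xs.mean()+a,ys.mean()+b))
    A=np.array([R[0][1],-R[1][1]]).T; s=np.linalg.lstsq(A,R[1][0]-R[0][0],rcond=None)[0]
    print(R[0][0]+s[0]*R[0][1],R[1][0]+s[1]*R[1][1])
E
python3 m2.py
```

```text
{'box': array([[ 0.632 , -0.0451],
       [ 0.6861, -0.1646],
       [ 0.5492, -0.2218],
       [ 0.4964, -0.1038]]), 'corner': array([0.6982, 0.0022], dtype=float32), 'yL': np.float32(12.9203), 'yF': np.float32(-76.6313)}
sides [0.1477, 0.1312, 0.1484, 0.1293] centre [ 0.59090236 -0.13382638]
22
275.5394736842105 157.23684210526315 76
9
266.6 152.21666666666667 60
[ 0.63051153 -0.07010804  0.15672447] [ 0.62692662 -0.07276475  0.15603642]
```

Request:
{"name": "send_rows", "arguments": {"moves": [[[0,0,0],1.52,0.3],[[4.5,-4.2,0],0,0.3],[[4.5,-4.2,0],0,0.3],[[4.5,-4.2,0],0,0.3],[[4.5,-4.2,0],0,0.3],[[4.5,-4.2,0],0,0.3],[[4.5,-4.2,0],0,0.3],[[4.5,-4.2,0],0,0.3]], "newtons": 40}}

```text
time: 1.25
tcp_pos: [0.4679, -0.1959, 0.2315]
tcp_rot: [0.0, 0.993, 0.114, 0.0]
contact_force: [-0.1, -0.6, -0.2]
width: 0.0555
finger_force: 0.0
```

Request:
{"name": "send_rows", "arguments": {"moves": [[[2.5,-2.1,2],0,0.3],[[0,0,5],0,0.3],[[0,0,5],0,0.3],[[0,0,5],0,0.3],[[0,0,3],0,0.3],[[0,0,1.7],0,0.3],[[0,0,0.7],0,0.3],[[0,0,0],0,0.3]]}}

```text
time: 2.25
tcp_pos: [0.4872, -0.1718, 0.0079]
tcp_rot: [0.0, 0.993, 0.114, 0.0]
contact_force: [-0.2, -0.2, 0.8]
width: 0.0555
finger_force: 0.0
```

```bash
python3 - <<'E'
from h import *
c=cam("wrist");cv2.imwrite("pics/w1.png",c["img"])
print(bot.get_obs()["tcp_pos"],bot.get_obs()["contact_force"])
E
```

```text
[ 0.48761432 -0.17203311  0.00847413] [-0.21291484  0.25436603  0.00930793]
```

View pics/w1.png

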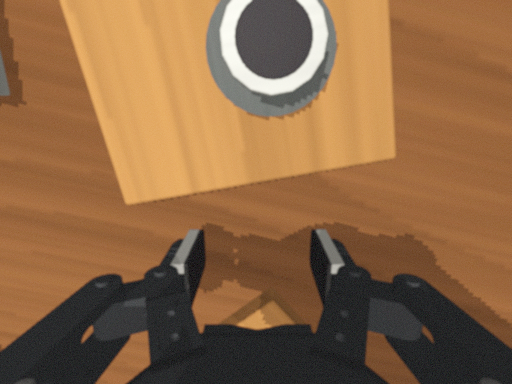

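The wrist view shows both fingers facing the board's near edge, which runs from about (130,203) to (393,157). The path is clear, so I push along jig +x.

Request:
{"name": "send_rows", "arguments": {"moves": [[[1,0,0.4],0,0.3],[[1,0,0],0,0.3],[[1,0,0],0,0.3],[[1,0,0],0,0.3],[[1,0,0],0,0.3],[[1,0,0],0,0.3],[[0.8,0,0],0,0.3],[[0.7,0,0],0,0.3]]}}

```text
time: 3.3
tcp_pos: [0.5594, -0.1541, 0.0033]
tcp_rot: [-0.0, 0.993, 0.114, -0.001]
contact_force: [-8.5, -0.0, 5.8]
width: 0.0555
finger_force: 3.9
```

Request:
{"name": "send_rows", "arguments": {"moves": [[[0.4,0,0],0,0.3],[[0.3,0,0],0,0.3],[[0.2,0,0],0,0.3],[[0.1,0,0],0,0.3],[[0,0,0],0,0.3],[[0,0,0],0,0.3],[[0,0,0],0,0.3],[[0,0,0],0,0.3]]}}

```text
time: 4.3
tcp_pos: [0.5693, -0.1522, 0.0033]
tcp_rot: [-0.0, 0.993, 0.114, -0.001]
contact_force: [-5.2, -1.0, 2.9]
width: 0.0553
finger_force: 2.5
```

```bash
python3 - <<'E'
from h import *
c=cam("wrist");cv2.imwrite("pics/w2.png",c["img"])
c=cam("top");cv2.imwrite("pics/t2.png",cv2.resize(c["img"][105:215,230:340],None,fx=5,fy=5,interpolation=cv2.INTER_CUBIC))
E
```

```text
(no output)
```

View pics/t2.png

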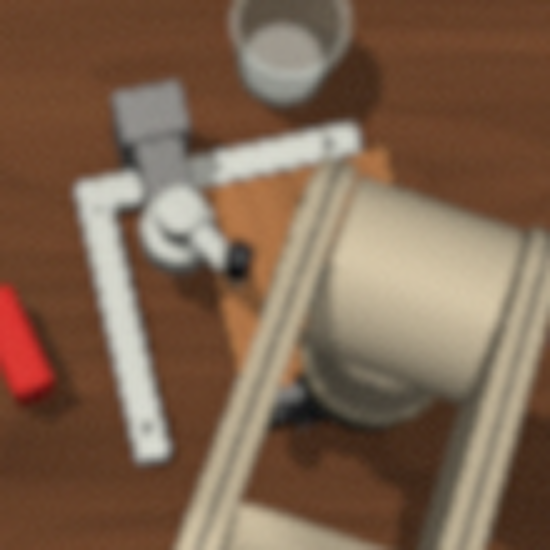

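The board is now square and almost against the far fence, whose inner edge runs from about (215,185) to (360,150) in the crop. I push a little further to seat it.

Request:
{"name": "send_rows", "arguments": {"moves": [[[0.1,0,0],0,0.3],[[0.1,0,0],0,0.3],[[0.1,0,0],0,0.3],[[0,0,0],0,0.3],[[0,0,0],0,0.3],[[0,0,0],0,0.3],[[0,0,0],0,0.3],[[0,0,0],0,0.3]]}}

```text
time: 5.4
tcp_pos: [0.5695, -0.1521, 0.0032]
tcp_rot: [-0.0, 0.993, 0.114, -0.003]
contact_force: [-18.1, -2.2, 15.0]
width: 0.0554
finger_force: 10.0
```

Request:
{"name": "send_rows", "arguments": {"moves": [[[-2.5,0,0],0,0.3],[[-0.5,0,-5],0,0.3],[[0,0,-5],0,0.3],[[4,3.2,0],0,0.3],[[4,3.2,0],0,0.3],[[3,2,0],0,0.3],[[0,0,0],-1.667,0.3],[[0,0,0],-1.667,0.3]]}}

```text
time: 6.4
tcp_pos: [0.6704, -0.2151, 0.1028]
tcp_rot: [-0.0, 0.958, 0.288, 0.0]
contact_force: [0.4, -0.2, -0.0]
width: 0.0555
finger_force: 0.0
```

Request:
{"name": "send_rows", "arguments": {"moves": [[[0,0,0],-1.667,0.3],[[0,0,0],-1.667,0.3],[[0,0,0],-1.667,0.3],[[0,0,0],-1.667,0.3],[[0,0,0],-1.667,0.3],[[0,0,0],-1.667,0.3],[[0,0,0],-1.667,0.3],[[0,0,0],0,0.3]]}}

```text
time: 7.4
tcp_pos: [0.67, -0.2151, 0.1034]
tcp_rot: [0.0, 0.622, 0.783, 0.0]
contact_force: [-0.8, 0.9, 0.8]
width: 0.0555
finger_force: 0.0
```

```bash
python3 - <<'E'
from h import *
o=bot.get_obs();print(o["tcp_pos"],o["tcp_rot"],o["joint_positions"])
c=cam("wrist");cv2.imwrite("pics/w3.png",c["img"])
E
```

```text
[ 0.67000955 -0.21508572  0.10337112] [2.91637231e-04 6.22045629e-01 7.82980918e-01 1.80327296e-04] [-3.83544640e-01  4.88598506e-01  1.29263832e+00  1.84349637e-04
  1.35969417e+00 -6.11674209e-01]
```

View pics/w3.png

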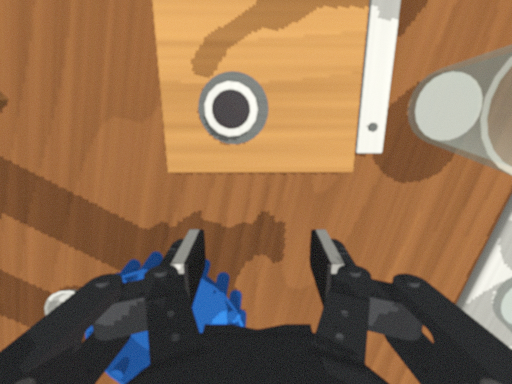

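Request:
{"name": "send_rows", "arguments": {"moves": [[[0,0,4],0,0.3],[[0,0,4],0,0.3],[[0,0,1.5],0,0.3],[[0,0,0.5],0,0.3],[[1,0,0],0,0.3],[[1,0,0],0,0.3],[[1,0,0],0,0.3],[[1,0,0],0,0.3]]}}

```text
time: 8.45
tcp_pos: [0.6614, -0.1766, 0.0052]
tcp_rot: [0.002, 0.622, 0.783, 0.0]
contact_force: [1.2, -5.3, 2.7]
width: 0.0552
finger_force: 2.8
```

Request:
{"name": "send_rows", "arguments": {"moves": [[[0.8,0,0],0,0.3],[[0.6,0,0],0,0.3],[[0.4,0,0],0,0.3],[[0.3,0,0],0,0.3],[[0.2,0,0],0,0.3],[[0.1,0,0],0,0.3],[[0,0,0],0,0.3],[[0,0,0],0,0.3]]}}

```text
time: 9.45
tcp_pos: [0.656, -0.1532, 0.0049]
tcp_rot: [0.001, 0.622, 0.783, 0.0]
contact_force: [2.6, -4.8, 4.4]
width: 0.0555
finger_force: 2.6
```

Request:
{"name": "send_rows", "arguments": {"moves": [[[0.1,0,0],0,0.3],[[0.1,0,0],0,0.3],[[0.1,0,0],0,0.3],[[0.1,0,0],0,0.3],[[0,0,0],0,0.3],[[0,0,0],0,0.3],[[0,0,0],0,0.3],[[0,0,0],0,0.3]]}}

```text
time: 10.45
tcp_pos: [0.6555, -0.1523, 0.005]
tcp_rot: [0.003, 0.622, 0.783, -0.001]
contact_force: [4.1, -15.7, 0.8]
width: 0.0555
finger_force: 8.1
```

```bash
python3 - <<'E'
from h import *
c=cam("top");cv2.imwrite("pics/t4.png",cv2.resize(c["img"][105:215,230:340],None,fx=5,fy=5,interpolation=cv2.INTER_CUBIC))
E
```

```text
(no output)
```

View pics/t4.png

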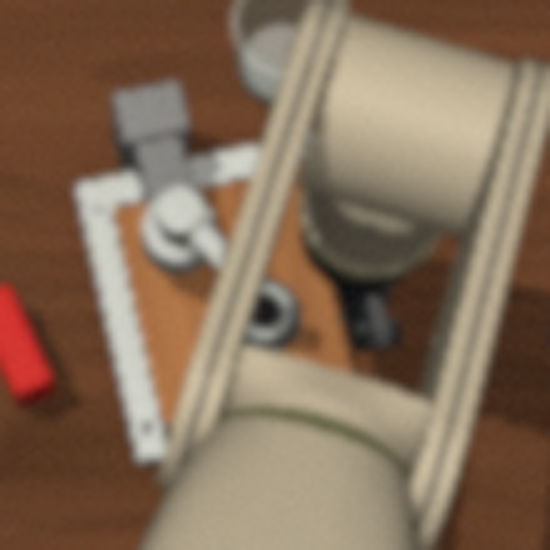

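Request:
{"name": "send_rows", "arguments": {"moves": [[[-3,0,0],0,0.3],[[0,0,-6],0,0.3],[[0,0,-6],0,0.3],[[0,0,-6],0,0.3],[[0,0,-5],0,0.3],[[0,0,0],1.667,0.2],[[0,0,0],1.667,0.2],[[0,0,0],1.667,0.2]]}}

```text
time: 11.5
tcp_pos: [0.6603, -0.1769, 0.2328]
tcp_rot: [-0.001, 0.805, 0.594, 0.0]
contact_force: [-0.9, 0.2, 1.0]
width: 0.051
finger_force: 0.0
```

Request:
{"name": "send_rows", "arguments": {"moves": [[[0,0,0],1.667,0.2],[[0,0,0],1.667,0.2],[[0,0,0],1.667,0.2],[[0,0,0],1.667,0.2],[[0,0,0],1.667,0.2],[[0,0,0],1.667,0.2],[[0,0,0],0,0.2],[[0,0,0],0,0.2]]}}

```text
time: 12.5
tcp_pos: [0.6605, -0.1777, 0.233]
tcp_rot: [-0.0, 0.993, 0.116, -0.0]
contact_force: [0.3, -0.4, 0.4]
width: 0.0513
finger_force: 0.0
```

```bash
python3 - <<'E'
from h import *
o=bot.get_obs();print(o["tcp_pos"],o["tcp_rot"],o["joint_positions"])
c=cam("wrist");cv2.imwrite("pics/w5.png",c["img"]); np.save("w5.npy",c["view"]); print(c["fx"],c["cx"],c["cy"],ray(c,256,192))
s=cam("side"); cv2.imwrite("pics/s5.png",s["img"])
a=np.full((600,800,3),0,np.uint8); a[:384,:512]=c["img"]; a[300:600,400:800]=cv2.resize(s["img"][120:220,200:333],(400,300)); cv2.imwrite("pics/c5.png",a)
E
```

```text
[ 0.66052881 -0.17767685  0.2329918 ] [-3.69989665e-04  9.93219290e-01  1.16255009e-01 -2.78968481e-04] [-3.37919509e-01  3.58427341e-01  1.22023650e+00  4.19977051e-04
  1.56375494e+00  9.99836695e-01]
289.0978721784752 257.1219629217719 188.85232367526785 (array([ 0.73120828, -0.16097821,  0.37543271]), array([-0.28501402, -0.06330975, -0.95650013]))
```

View pics/c5.png

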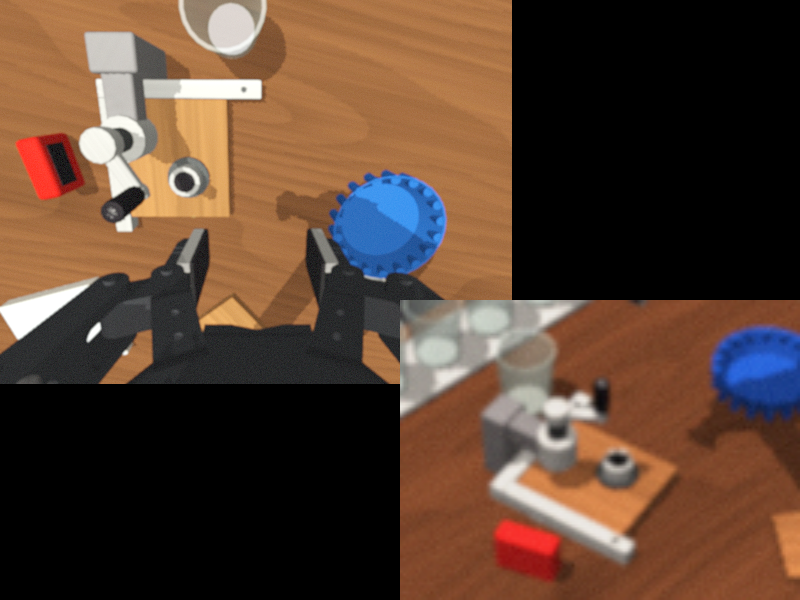

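The wrist view shows the board home in the corner, with its near-right corner at (229,217). The handle top is at about (112,212), and the crank points toward the robot. I check these numerically.

```bash
cat >> h.py <<'E'
C=np.array([.698,.002]);J=np.radians(13.1);RJ=np.array([[np.cos(J),-np.sin(J)],[np.sin(J),np.cos(J)]])
def injig(p): return RJ.T@(np.array(p)[:2]-C)
E
python3 - <<'E'
from h import *
c=cam("wrist"); im=c["img"]
for n,u,v,z in(("nearright",229,217,.02),("farright",227,99,.02),("handle",112,212,.182),("hub",98,145,.139)):
    p=onz(c,u,v,z); print(n,np.round(p,4),np.round(injig(p),4))
h=cv2.cvtColor(im,cv2.COLOR_BGR2HSV); m=((h[...,1]>95)&(h[...,2]>170)&(h[...,0]>10)).astype(int)
for v in (110,130,200,210): print(v,h[v,225:235].tolist())
E
```

```text
nearright [ 0.5837 -0.158   0.02  ] [-0.1476 -0.1299]
farright [ 0.7288 -0.1256  0.02  ] [ 0.0011 -0.1313]
handle [ 0.6355 -0.0774  0.182 ] [-0.0788 -0.0631]
hub [ 0.6703 -0.0422  0.139 ] [-0.037  -0.0368]
110 [[16, 153, 212], [15, 146, 183], [15, 162, 132], [12, 153, 117], [13, 159, 125], [12, 155, 135], [13, 159, 143], [14, 156, 159], [13, 147, 172], [14, 145, 176]]
130 [[16, 143, 218], [16, 150, 196], [14, 158, 150], [14, 155, 117], [13, 150, 119], [11, 153, 120], [12, 151, 128], [14, 159, 149], [13, 153, 165], [13, 150, 172]]
200 [[16, 145, 224], [17, 142, 224], [16, 149, 216], [15, 157, 187], [13, 149, 142], [14, 148, 117], [12, 155, 122], [12, 143, 132], [13, 149, 147], [13, 160, 161]]
210 [[17, 138, 224], [17, 144, 225], [17, 144, 221], [15, 144, 197], [15, 159, 154], [13, 145, 123], [12, 157, 120], [13, 141, 123], [12, 149, 130], [14, 158, 147]]
```

Request:
{"name": "send_rows", "arguments": {"moves": [[[-0.1,-4,0],0,0.2],[[-0.1,-4,0],0,0.2],[[-0.2,-2.6,0],0,0.2],[[0,0,0],0,0.2],[[0,0,3],0,0.2],[[0,0,3],0,0.2],[[0,0,2.2],0,0.2],[[0,0,0],0,0.2]]}}

```text
time: 13.65
tcp_pos: [0.6313, -0.0767, 0.1488]
tcp_rot: [-0.001, 0.993, 0.114, -0.002]
contact_force: [-0.5, 0.6, -0.9]
width: 0.0508
finger_force: 0.0
```

```bash
python3 - <<'E'
from h import *
o=bot.get_obs();print(o["tcp_pos"],o["tcp_rot"],o["contact_force"])
c=cam("wrist");cv2.imwrite("pics/w6.png",c["img"])
s=cam("side"); cv2.imwrite("pics/s6.png",s["img"])
a=np.full((600,800,3),0,np.uint8); a[:384,:512]=c["img"]; a[300:600,400:800]=cv2.resize(s["img"][90:190,200:333],(400,300)); cv2.imwrite("pics/c6.png",a)
E
```

```text
[ 0.63129764 -0.0766785   0.14876697] [-5.01130813e-04  9.93499715e-01  1.13812644e-01 -2.17857135e-03] [-0.53656118  0.59109241 -0.8718785 ]
```

View pics/c6.png

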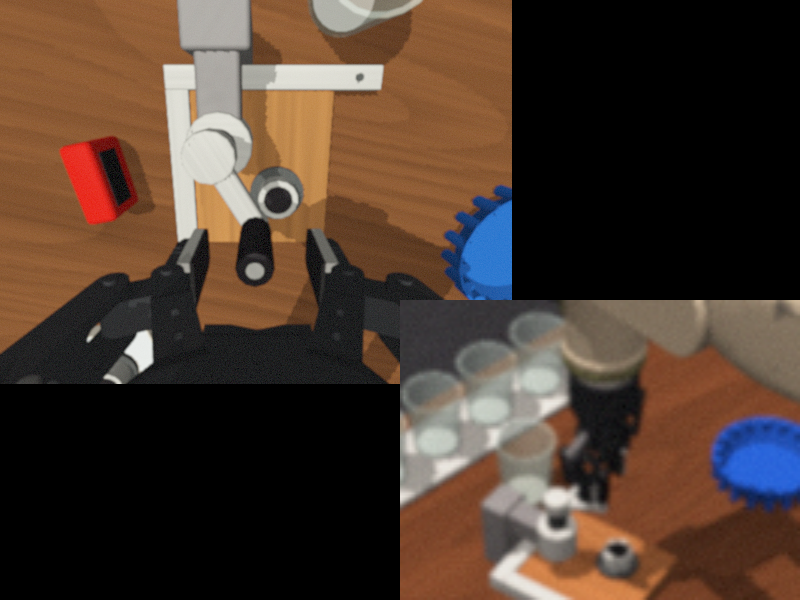

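Request:
{"name": "send_rows", "arguments": {"moves": [[[0,0,0],0,-0.15],[[0,0,0],0,-0.15],[[0.41,0.565,0],-1.333,-0.15],[[0.41,0.565,0],-1.333,-0.15],[[0.41,0.565,0],-1.333,-0.15],[[0.41,0.565,0],-1.333,-0.15],[[0.41,0.565,0],-1.333,-0.15],[[0.41,0.565,0],-1.333,-0.15]]}}

```text
time: 14.75
tcp_pos: [0.671, -0.0902, 0.1522]
tcp_rot: [-0.0, 0.86, 0.51, 0.0]
contact_force: [-2.7, 2.2, 2.7]
width: 0.0363
finger_force: 1.7
```

```bash
cat > chk.py <<'E'
from h import *
import sys
o=bot.get_obs();A=np.array([.667,-.0412]);p=o["tcp_pos"][:2]-A;q=o["tcp_rot"]
print(o["time"],np.round(o["tcp_pos"],4),"r",round(np.linalg.norm(p),4),"a",round(np.degrees(np.arctan2(p[1],p[0])),1),"th",round(2*np.degrees(np.arctan2(q[2],q[1])),1),"q6",round(o["joint_positions"][5],2),"F",np.round(o["contact_force"],1),"ff",o["finger_force"],"w",o["width"])
c=cam("wrist");im=c["img"];cv2.imwrite(f"pics/k{o['time']:.2f}.png",im)
g=im[225:320,190:335].min(2); m=(g>110).astype(np.uint8)
n,l,s,ce=cv2.connectedComponentsWithStats(m)
for i in range(1,n):
    if 40<s[i,4]<1500: print("blob",s[i,4],np.round(ce[i]+[190,225],1))
h=cv2.cvtColor(im,cv2.COLOR_BGR2HSV);w=cv2.medianBlur(cv2.cvtColor(im,cv2.COLOR_BGR2GRAY),5)
cir=cv2.HoughCircles(w,cv2.HOUGH_GRADIENT,1,40,param1=100,param2=22,minRadius=20,maxRadius=40)
if cir is not None: print(np.round(cir[0,:5],1).tolist())
E
python3 chk.py; python3 - <<'E'
import cv2,numpy as np
im=cv2.imread("pics/w6.png");g=im[225:320,190:335].min(2);n,l,s,ce=cv2.connectedComponentsWithStats((g>110).astype(np.uint8))
print("ref",[(s[i,4],np.round(ce[i]+[190,225],1)) for i in range(1,n) if s[i,4]>40])
print(cv2.HoughCircles(cv2.medianBlur(cv2.cvtColor(im,cv2.COLOR_BGR2GRAY),5),cv2.HOUGH_GRADIENT,1,40,param1=100,param2=22,minRadius=20,maxRadius=40)[0,:5])
E
```

```text
14.75 [ 0.671  -0.0902  0.1522] r 0.0491 a -85.3 th 61.4 q6 0.29 F [-2.7  2.2  2.7] ff 1.6785264015197754 w 0.03628078484458074
blob 419 [207.  245.2]
blob 95 [231.8 227.5]
blob 353 [306.7 247.2]
blob 157 [237.3 278.8]
[[388.5, 135.5, 29.700000762939453], [216.5, 152.5, 36.0], [425.5, 156.5, 39.400001525878906]]
ref [(np.int32(169), array([193.4, 235.9])), (np.int32(67), array([328.8, 266.7])), (np.int32(235), array([254.4, 270.6]))]
[[217.5 145.5  33.8]
 [277.5 192.5  25.7]
 [341.5   1.5  29.9]]
```

Request:
{"name": "send_rows", "arguments": {"moves": [[[0.41,0.565,0],-1.333,-0.15],[[0.41,0.565,0],-1.333,-0.15],[[0.41,0.565,0],-1.333,-0.15],[[0.41,0.565,0],-1.333,-0.15],[[0,0,0],0,-0.15],[[0,0,0],0,-0.15],[[0,0,0],0,-0.15],[[0,0,0],0,-0.15]]}}

```text
time: 15.8
tcp_pos: [0.6968, -0.0816, 0.1513]
tcp_rot: [-0.0, 0.688, 0.725, -0.0]
contact_force: [0.1, -0.9, -0.1]
width: 0.036
finger_force: 0.0
```

```bash
python3 chk.py
```

```text
15.8 [ 0.6968 -0.0816  0.1513] r 0.0502 a -53.7 th 93.0 q6 -0.24 F [ 0.1 -0.9 -0.1] ff 0.0 w 0.03596290640932328
blob 79 [237.5 226.5]
blob 410 [301.1 238.4]
blob 239 [208.5 242.3]
blob 77 [205.1 262.9]
blob 64 [308.8 263.2]
[[400.5, 242.5, 34.900001525878906], [218.5, 148.5, 33.599998474121094], [478.5, 274.5, 31.600000381469727], [354.5, 209.5, 23.899999618530273], [175.5, 200.5, 20.399999618530273]]
```

```bash
python3 - <<'E'
import cv2,numpy as np
from glob import glob
for f in ["pics/w6.png"]+sorted(glob("pics/k1*.png")):
    im=cv2.imread(f);g=im.min(2)[200:310:6,215:300:5];print(f);print("\n".join(" ".join(f"{x:3d}" for x in r) for r in g))
E
```

```text
pics/w6.png
 85  86 189 205 205 209 205 176 100 208  64  43  40  34  35  35 211
 93  86  83 202 207 209 206 206 142 146 109  35  34  34  33 103 146
 86  87  93  84 206 204 209 205 204 108 152 131  55  64 138 156  54
 79  87  88  78 121 209 205 111  41  82  96  71 125 127  64  48  53
 84  88  87  78  84 158  17  25  14  25  26  49  58  47  53  46  50
 85  86  85  78  81  64  18  20  24  22  21  33  57  56  57  54  56
 84  88  88  81  88  41  22  31  19  22  11  18  77  77  58  53  62
 68  58  63  54  65  23  29  32   2   4  14  16  59  55  60  63  53
 45  51  56  50  43  22  10  25  20  10  20  18  46  53  48  54  40
 52  51  47  46  40  19  18  55  55  45  21  18  51  48  52  48  48
 49  49  52  44  43  32  27  33  34  39  40  16  47  50  55  51  44
 50  45  47  46  44  35  45 157 158 150  35  31  41  50  50  47  52
 50  47  53  52  49  34  87 157 157 159  39  26  41  52  50  47  56
 47  48  47  56  49  27  24 101 138  79  38  37  55  51  42  46  50
 49  54  49  50  45  46  36  35  27  30  51  49  53  46  49  44  46
 53  55  50  50  51  49  48  42  41  52  51  55  51  53  52  47  57

[... 2119 characters left out ...]
  40  38  45  87  26
 23  24  23  10  20  16  28  32  16  50  46  52  41  52  44  47   6
 22  27  10   9  17  23  21  21  25  57  53  57  62  54  53  48  16
 23   7  21  44  41  30  53  33  15  50  47  54  52  59  48  53  14
 14  18  24  25  36  45  30  34  31  58  51  51  52  57  58  46  23
 12  13  34  51  44  32  69  28  23  53  52  49  48  46  47  50  30
 10  33  29  79  66  45  30  26  30  54  54  56  50  52  48  57  41
 27  42  32  32  26  25  31  38  56  48  47  49  54  47  52  59  54
 31  42  38  39  34  52  39  54  52  45  48  52  45  50  49  57  48
 40  44  39  35  45  45  51  54  56  58  52  53  51  50  54  50  48
 39  42  38  49  55  54  50  50  52  54  48  51  47  50  50  51  56
```

```bash
cat > arm.py <<'E'
def arm(im):
    import numpy as np
    g=im.min(2); out=[]
    for v in (190,200,210):
        q=np.where(g[v,200:275]>150)[0]+200
        out.append((v,int(q.min()),int(q.max()),len(q)) if len(q) else None)
    j=[int(np.where(g[190:290,u]>150)[0].max())+190 for u in (228,234,240)]
    print("arm",out,"junction",j)
E
cat >> chk.py <<'E'
from arm import arm
arm(im)
E
python3 - <<'E'
import cv2
from arm import arm
for f in ("w6","k14.75","k15.80"): print(f); arm(cv2.imread(f"pics/{f}.png"))
E
```

```text
w6
arm [(190, 218, 266, 33), (200, 224, 263, 33), (210, 231, 265, 30)] junction [206, 215, 224]
k14.75
arm [(190, 211, 235, 25), (200, 207, 239, 33), (210, 200, 243, 29)] junction [230, 226, 273]
k15.80
arm [(190, 211, 236, 26), (200, 216, 240, 25), (210, 220, 244, 25)] junction [227, 227, 225]
```

Request:
{"name": "send_rows", "arguments": {"moves": [[[0.41,0.565,0],-1.333,-0.15],[[0.41,0.565,0],-1.333,-0.15],[[0.41,0.565,0],-1.333,-0.15],[[0.41,0.565,0],-1.333,-0.15],[[0,0,0],0,-0.15],[[0,0,0],0,-0.15],[[0,0,0],0,-0.15],[[0,0,0],0,-0.15]]}}

```text
time: 16.85
tcp_pos: [0.7142, -0.0602, 0.1513]
tcp_rot: [-0.0, 0.462, 0.887, 0.0]
contact_force: [0.3, -0.0, -0.7]
width: 0.0362
finger_force: 0.0
```

```bash
python3 chk.py
```

```text
16.85 [ 0.7142 -0.0602  0.1513] r 0.0508 a -21.9 th 125.0 q6 -0.77 F [ 0.3 -0.  -0.7] ff 0.0 w 0.036243927461521885
blob 114 [241.2 226.6]
blob 1090 [279.4 272.1]
blob 57 [205.1 263.3]
blob 59 [309.1 263.4]
[[208.5, 158.5, 28.200000762939453], [473.5, 251.5, 28.200000762939453], [149.5, 162.5, 20.5], [294.5, 260.5, 23.200000762939453], [301.5, 311.5, 32.599998474121094]]
arm [(190, 211, 272, 45), (200, 215, 270, 48), (210, 220, 265, 44)] junction [229, 227, 225]
```

Request:
{"name": "send_rows", "arguments": {"moves": [[[0.41,0.565,0],-1.333,-0.15],[[0.41,0.565,0],-1.333,-0.15],[[0.41,0.565,0],-1.333,-0.15],[[0.41,0.565,0],-1.333,-0.15],[[0,0,0],0,-0.15],[[0,0,0],0,-0.15],[[0,0,0],0,-0.15],[[0,0,0],0,-0.15]]}}

```text
time: 17.9
tcp_pos: [0.7175, -0.0328, 0.1512]
tcp_rot: [-0.0, 0.199, 0.98, 0.0]
contact_force: [0.5, 0.7, 0.4]
width: 0.0364
finger_force: 0.0
```

```bash
python3 chk.py
```

```text
17.9 [ 0.7175 -0.0328  0.1512] r 0.0512 a 9.4 th 157.0 q6 -1.29 F [0.5 0.7 0.4] ff 0.0 w 0.03644152614480674
blob 189 [197.3 229.9]
blob 79 [234.8 226.7]
blob 1152 [278.  237.8]
blob 58 [205.1 263.3]
blob 62 [309.1 263.3]
blob 220 [237.8 303.6]
blob 78 [297.2 317.1]
[[207.5, 156.5, 29.299999237060547], [150.5, 114.5, 28.5]]
arm [(190, 211, 274, 29), (200, 212, 274, 33), (210, 200, 241, 42)] junction [227, 226, 225]
```

Request:
{"name": "send_rows", "arguments": {"moves": [[[0.41,0.56,0],-1.333,-0.15],[[0.41,0.56,0],-1.333,-0.15],[[0.41,0.56,0],-1.333,-0.15],[[0.41,0.56,0],-1.333,-0.15],[[0,0,0],0,-0.15],[[0,0,0],0,-0.15],[[0,0,0],0,-0.15],[[0,0,0],0,-0.15]]}}

```text
time: 18.95
tcp_pos: [0.7059, -0.008, 0.1512]
tcp_rot: [-0.0, -0.078, 0.997, 0.0]
contact_force: [0.2, 0.3, -0.0]
width: 0.0365
finger_force: 0.0
```

```bash
python3 chk.py
```

```text
18.95 [ 0.7059 -0.008   0.1512] r 0.0511 a 40.5 th 189.0 q6 -1.81 F [ 0.2  0.3 -0. ] ff 0.0 w 0.03647303416826293
blob 589 [211.2 242.2]
blob 365 [307.  247.9]
blob 49 [240.5 274.5]
[[217.5, 147.5, 33.79999923706055], [164.5, 74.5, 22.100000381469727], [99.5, 290.5, 33.79999923706055], [151.5, 242.5, 25.799999237060547]]
arm [(190, 200, 274, 58), (200, 220, 242, 23), (210, 209, 246, 38)] junction [233, 221, 276]
```

```bash
python3 - <<'E'
from h import *
from arm import arm
c=cam("wrist"); im=c["img"]; A=np.array([.667,-.0412])
for a in (24,28,32,36,40):
  u=np.array([np.cos(np.radians(a)),np.sin(np.radians(a))])
  print(a,[np.round(pix(c,[*(A+.05*u),z]),0).tolist() for z in (.184,.178,.172)],"arm",[np.round(pix(c,[*(A+.03*u),z]),0).tolist() for z in (.139,.133,.127)])
g=im.min(2);print("\n".join(" ".join(f"{x:3d}" for x in r) for r in g[180:310:6,200:290:5]))
E
```

```text
24 [[226.0, 283.0], [227.0, 275.0], [228.0, 268.0]] arm [[224.0, 207.0], [225.0, 203.0], [226.0, 200.0]]
28 [[233.0, 281.0], [234.0, 273.0], [235.0, 266.0]] arm [[227.0, 206.0], [228.0, 202.0], [229.0, 199.0]]
32 [[241.0, 279.0], [241.0, 271.0], [242.0, 264.0]] arm [[231.0, 204.0], [232.0, 201.0], [232.0, 198.0]]
36 [[248.0, 276.0], [248.0, 268.0], [249.0, 261.0]] arm [[234.0, 203.0], [235.0, 199.0], [236.0, 196.0]]
40 [[255.0, 272.0], [255.0, 265.0], [255.0, 258.0]] arm [[237.0, 201.0], [238.0, 198.0], [238.0, 195.0]]
159 170 188 185 174 188 185 132 142 143 237 238 239 240 241 242 242 243
187 139 142 180 186 189 185 178 130 114 235 235 235 236 235 236 238 237
186 149 140 145 185 184 187 187 130  99 234 239 239 242 241 243 243 243
190 170 139 140 176 186 189 185 177 110  90  87  64  59  55  63  66  66
 46  58 185 158 141 186 182 185 185 129  91  89  62  66  69  66  63  73
 63  46 180 185 188 176 185 187 182 178  89  88  68  61  66  65  68  65
 66  72 175 185 184 178 185 185 189 185 133  92  74  69  65  60  61  64
 65  92 160 183 187 190 176 100  22   3  48 123  69  67  73  73  76  71
[... 308 characters left out ...]
  28  38  23  37  26  17  26  74  70  68  75  68  73
117 117  54  13  25  36  49  49  52  47  41  28  84  65  66  59  68  67
 37 180  78  29  28  39  46  50  48  44  47  27  71  69  68  69  68  69
 37  71  58  26  27  36  42  33  39  42  48  33  65  69  69  69  62  62
 35  37  49  28  44  52  42  44  56  57  59  63  65  73  68  68  64  64
 25  35  66  24  52  62  58  59  57  53  62  64  67  66  64  66  64  62
 29  31  48  35  58  63  68  71  68  61  64  62  65  64  62  63  61  67
 35  36  48  30  52  67  58  70  64  64  65  64  62  67  73  66  69  63
 29  39  81  35  62  59  65  59  60  58  63  55  58  68  60  62  64  68
 32  37 115  62  67  68  63  66  70  68  68  71  73  65  61  63  63  67
```

The handle pin now sits at about row 262, against 279 before, which matches a top height of 172 mm, so the screw has dropped. I centre on the handle, go lower and grip.

Request:
{"name": "send_rows", "arguments": {"moves": [[[-0.24,-0.67,0],0,-0.15],[[0,0,0.5],0,-0.15],[[0,0,0.4],0,-0.15],[[0,0,0],0,-1],[[0,0,0],0,-1],[[0,0,0],0,-1],[[0,0,0],0,-1],[[0,0,0],0,-1]], "newtons": 30}}

```text
time: 20.05
tcp_pos: [0.7088, -0.0142, 0.1418]
tcp_rot: [-0.001, -0.079, 0.997, 0.0]
contact_force: [-2.2, -0.9, -4.0]
width: 0.0172
finger_force: 29.3
```

```bash
python3 chk.py | head -1; python3 - <<'E'
import numpy as np
th=189.0
a=np.radians(32-9*np.arange(0,43)-th);p=5*np.c_[np.cos(a),-np.sin(a)]
d=np.round(p[1:],2)-np.round(p[:-1],2)
for k in range(0,42,8): print([[[round(float(x),2),round(float(y),2),.03],0,-1] for x,y in d[k:k+8]])
E
```

```text
20.05 [ 0.7088 -0.0142  0.1418] r 0.0498 a 32.9 th 189.1 q6 -1.82 F [-2.2 -0.9 -4. ] ff 29.311822056770325 w 0.017155781086423846
[[[-0.25, -0.74, 0.03], 0, -1], [[-0.13, -0.77, 0.03], 0, -1], [[-0.01, -0.79, 0.03], 0, -1], [[0.12, -0.77, 0.03], 0, -1], [[0.23, -0.75, 0.03], 0, -1], [[0.35, -0.71, 0.03], 0, -1], [[0.46, -0.63, 0.03], 0, -1], [[0.55, -0.56, 0.03], 0, -1]]
[[[0.63, -0.47, 0.03], 0, -1], [[0.7, -0.36, 0.03], 0, -1], [[0.74, -0.25, 0.03], 0, -1], [[0.77, -0.13, 0.03], 0, -1], [[0.79, -0.01, 0.03], 0, -1], [[0.77, 0.12, 0.03], 0, -1], [[0.75, 0.23, 0.03], 0, -1], [[0.71, 0.35, 0.03], 0, -1]]
[[[0.63, 0.46, 0.03], 0, -1], [[0.56, 0.55, 0.03], 0, -1], [[0.47, 0.63, 0.03], 0, -1], [[0.36, 0.7, 0.03], 0, -1], [[0.25, 0.74, 0.03], 0, -1], [[0.13, 0.77, 0.03], 0, -1], [[0.01, 0.79, 0.03], 0, -1], [[-0.12, 0.77, 0.03], 0, -1]]
[[[-0.23, 0.75, 0.03], 0, -1], [[-0.35, 0.71, 0.03], 0, -1], [[-0.46, 0.63, 0.03], 0, -1], [[-0.55, 0.56, 0.03], 0, -1], [[-0.63, 0.47, 0.03], 0, -1], [[-0.7, 0.36, 0.03], 0, -1], [[-0.74, 0.25, 0.03], 0, -1], [[-0.77, 0.13, 0.03], 0, -1]]
[[[-0.79, 0.01, 0.03], 0, -1], [[-0.77, -0.12, 0.03], 0, -1], [[-0.75, -0.23, 0.03], 0, -1], [[-0.71, -0.35, 0.03], 0, -1], [[-0.63, -0.46, 0.03], 0, -1], [[-0.56, -0.55, 0.03], 0, -1], [[-0.47, -0.63, 0.03], 0, -1], [[-0.36, -0.7, 0.03], 0, -1]]
[[[-0.25, -0.74, 0.03], 0, -1], [[-0.13, -0.77, 0.03], 0, -1]]
```

Request:
{"name": "send_rows", "arguments": {"moves": [[[-0.25,-0.74,0.03],0,-1],[[-0.13,-0.77,0.03],0,-1],[[-0.01,-0.79,0.03],0,-1],[[0.12,-0.77,0.03],0,-1],[[0.23,-0.75,0.03],0,-1],[[0.35,-0.71,0.03],0,-1],[[0.46,-0.63,0.03],0,-1],[[0.55,-0.56,0.03],0,-1]]}}

```text
time: 21.1
tcp_pos: [0.7053, -0.0729, 0.1401]
tcp_rot: [0.0, -0.079, 0.997, 0.0]
contact_force: [-2.5, 3.6, -4.1]
width: 0.017
finger_force: 29.4
```

```bash
python3 chk.py | head -1
```

```text
21.1 [ 0.7053 -0.0729  0.1401] r 0.0497 a -39.6 th 189.1 q6 -1.9 F [-2.5  3.6 -4.1] ff 29.404300153255463 w 0.01695259934964617
```

Request:
{"name": "send_rows", "arguments": {"moves": [[[0.63,-0.47,0.03],0,-1],[[0.7,-0.36,0.03],0,-1],[[0.74,-0.25,0.03],0,-1],[[0.77,-0.13,0.03],0,-1],[[0.79,-0.01,0.03],0,-1],[[0.77,0.12,0.03],0,-1],[[0.75,0.23,0.03],0,-1],[[0.71,0.35,0.03],0,-1]]}}

```text
time: 22.15
tcp_pos: [0.6477, -0.0873, 0.1376]
tcp_rot: [0.0, -0.079, 0.997, -0.0]
contact_force: [1.4, -0.3, -3.6]
width: 0.0172
finger_force: 29.5
```

Request:
{"name": "send_rows", "arguments": {"moves": [[[0.63,0.46,0.03],0,-1],[[0.56,0.55,0.03],0,-1],[[0.47,0.63,0.03],0,-1],[[0.36,0.7,0.03],0,-1],[[0.25,0.74,0.03],0,-1],[[0.13,0.77,0.03],0,-1],[[0.01,0.79,0.03],0,-1],[[-0.12,0.77,0.03],0,-1]]}}

```text
time: 23.15
tcp_pos: [0.6169, -0.0364, 0.135]
tcp_rot: [-0.0, -0.079, 0.997, 0.0]
contact_force: [-2.4, -1.0, -4.5]
width: 0.0171
finger_force: 29.5
```

```bash
python3 chk.py | head -1
```

```text
23.15 [ 0.6169 -0.0364  0.135 ] r 0.0504 a 174.5 th 189.1 q6 -1.87 F [-2.4 -1.  -4.5] ff 29.548647701740265 w 0.017122430106862464Traceback (most recent call last):
  File "chk.py", line 14, in <module>
    arm(im)
    ~~~^^^^
  File "arm.py", line 7, in arm
    j=[int(np.where(g[190:290,u]>150)[0].max())+190 for u in (228,234,240)]
           ~~~~~~~~~~~~~~~~~~~~~~~~~~~~~~~~~^^
    return umr_maximum(a, axis, None, out, keepdims, initial, where)
ValueError: zero-size array to reduction operation maximum which has no identity
```

Request:
{"name": "send_rows", "arguments": {"moves": [[[-0.23,0.75,0.03],0,-1],[[-0.35,0.71,0.03],0,-1],[[-0.46,0.63,0.03],0,-1],[[-0.55,0.56,0.03],0,-1],[[-0.63,0.47,0.03],0,-1],[[-0.7,0.36,0.03],0,-1],[[-0.74,0.25,0.03],0,-1],[[-0.77,0.13,0.03],0,-1]]}}

```text
time: 24.2
tcp_pos: [0.6554, 0.0078, 0.1327]
tcp_rot: [0.0, -0.079, 0.997, -0.0]
contact_force: [-1.0, -2.0, -5.7]
width: 0.0168
finger_force: 29.7
```

Request:
{"name": "send_rows", "arguments": {"moves": [[[-0.79,0.01,0.03],0,-1],[[-0.77,-0.12,0.03],0,-1],[[-0.75,-0.23,0.03],0,-1],[[-0.71,-0.35,0.03],0,-1],[[-0.63,-0.46,0.03],0,-1],[[-0.56,-0.55,0.03],0,-1],[[-0.47,-0.63,0.03],0,-1],[[-0.36,-0.7,0.03],0,-1]]}}

```text
time: 25.2
tcp_pos: [0.7092, -0.0143, 0.1299]
tcp_rot: [-0.001, -0.079, 0.997, 0.0]
contact_force: [-5.3, -2.3, -4.7]
width: 0.0168
finger_force: 29.6
```

Request:
{"name": "send_rows", "arguments": {"moves": [[[-0.25,-0.74,0.03],0,-1],[[-0.13,-0.77,0.03],0,-1],[[0,0,0],0,-1],[[0,0,0],0,-1],[[0,0,0],0,-1],[[0,0,0],0,-1],[[0,0,0],0,-1],[[0,0,0],0,-1]]}}

```text
time: 26.2
tcp_pos: [0.7152, -0.0285, 0.1296]
tcp_rot: [-0.0, -0.079, 0.997, 0.0]
contact_force: [-4.5, -1.7, -4.7]
width: 0.0168
finger_force: 29.7
```

```bash
python3 chk.py 2>/dev/null| head -1; python3 - <<'E'
from h import *
c=cam("wrist"); A=np.array([.667,-.0412]); cv2.imwrite("pics/end.png",c["img"])
s=cam("side")
a=np.full((600,800,3),0,np.uint8); a[:384,:512]=c["img"]; a[300:600,400:800]=cv2.resize(s["img"][90:190,200:333],(400,300)); cv2.imwrite("pics/c9.png",a)
E
```

```text
26.2 [ 0.7152 -0.0285  0.1296] r 0.0499 a 14.8 th 189.1 q6 -1.84 F [-4.5 -1.7 -4.7] ff 29.650183618068695 w 0.01681971506359797
```

View pics/c9.png

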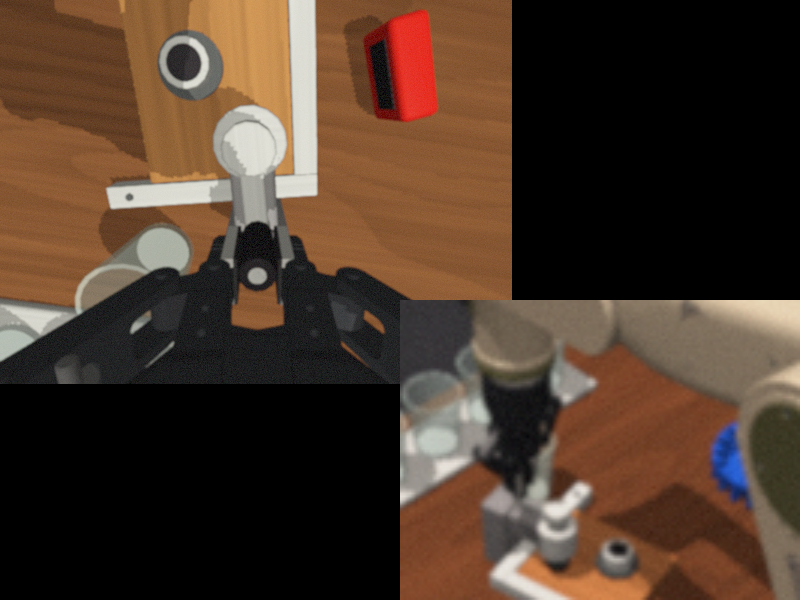

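The picture shows the handle pinched between the pads, its pin at (258,275), and the board still in the corner. One last check of the depth, then I hand in.

```bash
python3 - <<'E'
from h import *
c=cam("wrist"); g=c["img"].min(2)[262:290,243:273]; ys,xs=np.where(g>110); u,v=xs.mean()+243,ys.mean()+262; print(u,v)
A=np.array([.667,-.0412])
for z in (.167,.163,.160,.157,.154):
  p=onz(c,u,v,z)[:2]-A; print(z,np.linalg.norm(p),np.degrees(np.arctan2(p[1],p[0])))
cv2.imwrite("pics/z.png",c["img"])
for n,u,v in(("boardleft-near",291,175),("boardfar",160,182)): print(n,injig(onz(c,u,v,.02)))
o=bot.get_obs();print(o["qd"].round(4),o["finger_force"])
E
```

```text
257.449494949495 275.5050505050505
0.167 0.04768031531717004 15.249735728104035
0.163 0.05027074441293328 14.932554638636885
0.16 0.05221448945379921 14.715326813031538
0.157 0.05415893115997517 14.51369430949215
0.154 0.056103997096824794 14.32604038346604
boardleft-near [ 0.00255783 -0.00265576]
boardfar [ 0.00068898 -0.12086605]
[ 0.0025  0.0016  0.0002  0.0009 -0.      0.0018] 29.650123715400696
```

Depth reads about 21 mm, which is close to the 19.5 mm limit. I turn a little further forward and ease the handle down.

Request:
{"name": "send_rows", "arguments": {"moves": [[[-0.01,-0.79,0.1],0,-1],[[0.12,-0.77,0.1],0,-1],[[0,0,0.05],0,-1],[[0,0,0],0,-1],[[0,0,0],0,-1],[[0,0,0],0,-1],[[0,0,0],0,-1],[[0,0,0],0,-1]]}}

```text
time: 27.4
tcp_pos: [0.7169, -0.044, 0.1282]
tcp_rot: [0.0, -0.079, 0.997, -0.0]
contact_force: [-7.1, -2.6, 0.8]
width: 0.017
finger_force: 30.2
```

```bash
python3 chk.py 2>/dev/null| head -1; python3 - <<'E'
from h import *
c=cam("wrist"); g=c["img"].min(2)[262:290,243:273]; ys,xs=np.where(g>110); u,v=xs.mean()+243,ys.mean()+262; print(u,v)
A=np.array([.667,-.0412])
for z in (.166,.163,.160,.157):
  p=onz(c,u,v,z)[:2]-A; print(z,np.linalg.norm(p),np.degrees(np.arctan2(p[1],p[0])))
E
```

```text
27.4 [ 0.7169 -0.044   0.1282] r 0.0499 a -3.2 th 189.1 q6 -1.86 F [-7.1 -2.6  0.8] ff 30.22671014070511 w 0.0169512636190031
nan nan
0.166 nan nan
0.163 nan nan
0.16 nan nan
0.157 nan nan<stdin>:2: RuntimeWarning: Mean of empty slice.
  ret = ret.dtype.type(ret / rcount)
```

```bash
python3 -c "
from station import bot
print(bot.sign_off())"
```

```text
the job is handed in; nothing more can be done
None
```

I handed the job in at about 27 s, and no pass/fail result came back. The board was flush in the fence corner. The screw dropped off its thread start and was turned forward about one turn, to roughly 22 mm deep by camera and arm readings. The handle was still gripped at about 30 N.

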